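# Press a bearing bush home with bench-mounted locking pliers, then release them

### The job

Use the bench-mounted locking pliers as a press: squeeze the swinging handle towards the bolted one, feeling your way and never forcing it against its stop, until it snaps over centre, so that the brass bush is pressed fully home in the white gearbox cover and the pliers stay clamped when you take your hand off. Then pull the tab of the release lever outwards, away from the bolted handle, so that the pliers spring wide open, and let go. Leave the cover standing untouched in its nest and do not disturb the other things on the bench.

Things in the scene. Friction and masses are not known exactly. Their poses are not given: they have to be found in the camera images.
- pliers: Steel locking C-clamp pliers lying level, bolted by one handle to a dark base plate (235 x 75 x 10 mm) that does not move. Origin: on the bench under the jaw pivot. x points from handles to jaws, y from the bolted to the swinging handle, z up. All parts lie 52 to 72 mm up. Bolted handle: 14 mm thick, y -7 to 7, back to x -119 mm; a knurled screw knob 16 mm thick ends it at x -144 mm.
- handle_grip (a point): Middle of the swinging handle's grip: steel bar 9 mm thick, 20 mm high, 62 mm up, smooth 30 mm each way. Open it rests at x -105, y +92 mm in the pliers' frame. Squeezed towards pliers' -y it is free for some 8 mm, then wants up to 19 N at 10 mm/s (more if faster), eases, and somewhere 45 to 75 mm in snaps over centre on to a hard stop and stays. Over 30 N on the stop bends it: feel for it.
- lever_tab (a point): Middle of the finger tab at the tail of the dark release lever: upright plate 22 mm long (pliers' x), 8 mm thick (y), 18 mm high, 62 mm up, just behind the swinging handle's end, free on both sides; it rides on the handle. Once locked it still stands clear of the knob (25 mm) and of the handle's end. To release, move it 8 to 25 mm to pliers' +y, with up to 15 N; the handle then springs out by itself to where it began.
- jaw_pad (a point): Centre of the face of the moving jaw's round pad (diameter 20 mm), 62 mm above the bench. In the pliers' frame y is about +10 mm when open and +2 mm when clamped.
- jaw: The moving jaw, which carries the swinging handle, link and lever. Origin: jaw pivot, 62 mm above the pliers' origin.
- handle: The swinging handle with its link and release lever. Origin: its pivot on the jaw, 62 mm above the bench, about x -2, y +30 mm in the pliers' frame when open.
- bush (a joint): How far the brass flanged bush (flange diameter 20, 3 mm thick) is pressed into the cover, m: 0 to 0.001 at the start, 0.005 fully home with its flange on the boss.
- lever (a joint): Release lever angle in the handle, rad: 0 at rest, grows as the tab is pulled outwards; at about 0.09 it pushes the toggle back over centre.
- link (a joint): Angle of the toggle link in the swinging handle, rad: 0 wide open, 0.61 at centre, 0.68 on the stop past centre (locked).
- cover: White plastic gearbox cover, plate 52 x 6 mm, 64 mm high, standing on edge in the slot of the aluminium nest between the jaws, about x +66, y -6 mm in the pliers' frame. Origin: middle of its lower edge, 32 mm above the bench.
- spare_gear: Bystander: white plastic gear, diameter 44, 18 mm high, flat on the bench beside the pliers' swinging side. Origin under its centre.
- steel_collar: Bystander: steel ring, diameter 28, 12 mm high, beside the pliers. Origin under its centre.
- screwdriver: Bystander: screwdriver with black handle lying beside the pliers. Origin under its middle.
- motor: Bystander: small steel motor, diameter 36, 58 mm high, standing with its brass pinion up beyond the jaws. Origin under its centre.
- wrench: Bystander: steel wrench lying to the robot's right. Origin under its middle.
- parts_tray: Bystander: black divided tray 150 x 110 x 35 mm to the right. Origin under its centre.
- drip_tray: Bystander: slotted steel drip tray 205 x 150 x 56 mm to the left. Origin under its centre.
- water_bottle: Bystander: clear bottle, diameter 62, 190 mm high, to the left. Origin under its centre.
There are look-alikes about, which are no part of the job. What is shaped like the cover but blue is not meant.

How it is judged:
On the way, in this order (a step that is already met when the one before it is completed fails the run):
1. The bush is home and the pliers stay clamped on it by themselves, with no finger on handle or lever (value of joint bush above 0.0045 m and contact force between jaw and cover above 25 N and contact force between the fingers and handle below 0.3 N), for 0.3 s.
2. The release lever is pulled while the jaws are still on the bush (value of joint lever above 0.03 rad and contact force between the fingers and handle above 0.5 N and y of jaw_pad in the frame of pliers below 0.006 m).
3. The pliers have sprung open (y of jaw_pad in the frame of pliers above 0.0075 m), for 0.2 s.
At the end, for the whole second after the job is handed in: The bush is pressed home (at least 4.5 of 5 mm), the jaws stand open again (pad more than 7.5 mm out in the pliers' y), handle at rest, the cover upright in its nest within 8 mm of its starting place (value of joint bush above 0.0045 m and y of jaw_pad in the frame of pliers above 0.0075 m and linear speed of handle below 0.02 m/s and distance of cover from where it was at the start of the episode below 0.008 m and angle between cover's own z axis and vertical below 0.15 rad); the robot touches nothing.
It fails at once if the handle is forced hard against its stop (toggle link pushed past it) (value of joint link above 0.695 rad).
It fails at once if the robot touches the cover or its bush (contact force between any of the fingers, the arm and cover above 1 N).
It fails at once if one of the other things is moved by more than 20 mm (distance of any of spare_gear, steel_collar, screwdriver, motor, wrench, parts_tray, drip_tray, water_bottle from where it was at the start of the episode above 0.02 m).
It also fails if it takes over 45 s, if anything falls off the work surface, if the arm or the gripper's body presses on something with over 40 N, if the wrist force passes 120 N, or if a joint passes its speed limit or range.

### The arm

A 6-joint arm with a two-finger parallel gripper is mounted at the origin on the work surface. World frame = base frame: x ahead of the robot, y to its left, z up, the work surface at z = 0. Lengths are in m, angles in rad, forces in N, time in s.
With the tool pointing down it reaches from about 0.35 to 0.85 m from the base axis. Payload 8.1 kg.
Tool frame: the origin (TCP) lies between the finger pads; the fingertips stand 25 mm ahead of it and the grasp point (between the pads) lies 6 mm ahead of it (robot.tip_extent is the distance from the TCP to the fingertips, in m); z points along the fingers, y is the direction in which the jaws open and shut (so a half turn about z gives the same grasp; the last joint's range is limited). The gripper opens to 93 mm and grips with 3 to 60 N. Pads are 15 mm wide; open, the fingers measure 128 mm over their backs; the gripper's body (75 mm by 188 mm) begins 65 mm behind the grasp point.
Start: joints at [-1.39, 0.13, 1.488, -0, 1.523, -0.085], TCP at [0.158, -0.579, 0.244] pointing down, gripper open.
Joint ranges: [-2.96, 2.96], [-0.89, 2.26], [0.02, 2.5], [-1.34, 4.48], [0, 2.73], [-2.66, 2.66]. Speed limits (rad/s): [2.39, 2.39, 2.79, 3.14, 3.14, 3.14].

### API

Orientations are given as a rotation vector (axis times angle).
In Python, from plant import robot gives the robot as it stands.
- The arm moves only by the tool drive_tool, never from a script. Its argument "increments" is a list of rows, each a list of 7 numbers: the closure, from 0 (fully open) to 1 (shut), then the shift along the world's x, y, z in units of 25 mm (1.0 is 25 mm), then the turn, a rotation vector about the world's x, y, z in rad. In form: [[gripper, dx, dy, dz, rx, ry, rz], ...]. A call has 1 to 20 rows; each row is the pose to reach, as a shift and turn from the pose commanded when the call began; what a row does not reach only later rows make up. A row lasts 1/12 s, in which the tool goes at most 41.7 mm and 7.16 degrees, less where a joint would pass 70% of its speed; a pose out of reach is approached as far as the arm can. A call with a gripper value outside its range is refused whole. The fingers move at their own pace and stop on an object; "squeeze" is the grip in N (left out, the last holds). Time passes only in rows, so rows that repeat a pose let the fingers close. It gives the time, the measured TCP pose, the force and the opening at its end, in the units of the state.
- robot.read_state(): the state, without advancing time (a new reading comes with each control period).
- robot.read_camera(name): name is "scene" or "top" or "wrist"; returns a dict with "image" (384x512x3 uint8, red, green, blue), "fx", "fy", "cx", "cy" (pixels), "dist" ([k1, k2, p1, p2, k3] as OpenCV has them; the pictures are not rectified), "T" (4x4, takes a point from camera to world coordinates); the wrist camera has in their place "mount" (4x4, takes a point from camera to tool coordinates, whose origin is the TCP and whose axes are the flange's). Camera axes: x right, y down, z forward; pixel columns grow to the right and rows downward; lengths in m; the calibration is good to about 2 mm. A picture is of the moment at which its call begins: read the wrist's pose just before it. There is no depth.
- robot.close_job(): hands the job in, once; it reports no verdict.
The state is a dict: "t": time; "q": joint angles; "dq": joint speeds; "joint_torque": joint torques, N m; "tool_pos": TCP position; "orientation": TCP orientation; "force": force on the tool from outside, world axes, zero at the start; "wrist_torque": the same for the moment, N m; "opening": finger opening in m.
Only numpy, scipy, OpenCV 4.12 (cv2) and the standard library are available. Lean on these libraries where they do the work, as an engineer would, in place of code of your own. Each camera call takes 0.05 s, during which the arm holds its last target.

## Working session

There is one attempt and no reset: what is moved stays moved. The work goes in short steps, Python scripts to look and compute and a tool call to move; the robot and the scene stay as the last step left them, time stands still between calls to the robot, and variables do not carry over. Pictures are saved under pics/ and viewed, and the job is handed in when it is done.

Besides the shell and the picture viewer there is one more tool, called after "Emit:" as name(argument=value, ...), one argument or row to a line, values as JSON. drive_tool: Moves the arm, as the interface text tells. Its arguments: {"type":"object","properties":{"increments":{"type":"array"},"squeeze":{"type":"number"}},"required":["increments"]}

```bash
ls; mkdir -p pics; python3 - <<'E'
from plant import robot
import cv2
print(robot.read_state())
for n in ("scene","top","wrist"):
    c=robot.read_camera(n); print(n,{k:v for k,v in c.items() if k!="image"})
    cv2.imwrite(f"pics/{n}0.png",cv2.cvtColor(c["image"],cv2.COLOR_RGB2BGR))
E
```

```text
pics
{'t': 0.0, 'q': array([-1.39040667e+00,  1.31178510e-01,  1.48926727e+00, -5.55319098e-06,
        1.52297319e+00, -8.53877522e-02]), 'dq': array([-4.00769750e-04, -2.52216215e-04,  1.77491965e-03,  2.60655843e-04,
       -1.34024393e-03, -6.04059726e-05]), 'joint_torque': array([ 1.69425439e-04, -5.59841573e+01, -4.91759777e+01,  7.70305004e-02,
        3.56613554e-02, -1.34834236e-04]), 'tool_pos': array([ 0.15753   , -0.57841905,  0.24258363]), 'orientation': array([-3.11208615e+00, -4.16013252e-01,  1.44836928e-04]), 'force': array([ 0.12698457, -0.83333761,  0.11513191]), 'wrist_torque': array([ 0.02265758, -0.04560466,  0.00707094]), 'opening': 0.09295275895788892}
scene {'fx': 355.2937558528505, 'fy': 355.2937558528505, 'cx': 258.2970397997376, 'cy': 192.0953618473228, 'dist': array([-0.04550025,  0.        ,  0.        ,  0.        ,  0.        ]), 'T': array([[-0.78875902,  0.45353391, -0.41492916,  1.04192703],
       [ 0.61454148,  0.56635131, -0.54916752,  0.61030338],
       [-0.01407042, -0.68815201, -0.7254301 ,  0.83500131],
       [ 0.        ,  0.        ,  0. 
[... 403 characters left out ...]
123492e-02, -7.47389623e-02, -9.97145593e-01,
         1.39555531e+00],
       [ 0.00000000e+00,  0.00000000e+00,  0.00000000e+00,
         1.00000000e+00]])}
wrist {'fx': 334.14562651205574, 'fy': 334.14562651205574, 'cx': 258.5995109641178, 'cy': 197.4476415699477, 'dist': array([-0.03549263,  0.        ,  0.        ,  0.        ,  0.        ]), 'mount': array([[ 1.23900153e-03, -9.70394821e-01, -2.41520925e-01,
         6.72040466e-02],
       [ 9.99999174e-01,  1.11960342e-03,  6.31593940e-04,
        -6.24186849e-04],
       [-3.42487835e-04, -2.41521508e-01,  9.70395406e-01,
        -1.40977023e-01],
       [ 0.00000000e+00,  0.00000000e+00,  0.00000000e+00,
         1.00000000e+00]])}
```

View pics/scene0.png

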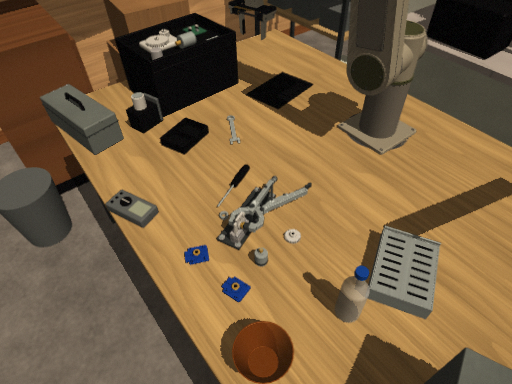

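View pics/top0.png

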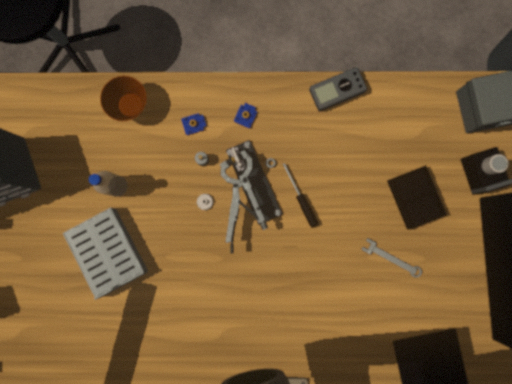

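```bash
python3 - <<'E'
import cv2
a=cv2.imread("pics/top0.png")[125:265,180:330]; cv2.imwrite("pics/topc.png",cv2.resize(a,None,fx=5.3,fy=4.28*1.0 if 0 else 4.2,interpolation=cv2.INTER_CUBIC) if 0 else cv2.resize(a,(642,600),interpolation=cv2.INTER_CUBIC))
a=cv2.imread("pics/scene0.png")[160:280,200:330]; cv2.imwrite("pics/scenec.png",cv2.resize(a,(650,600),interpolation=cv2.INTER_CUBIC))
E
```

```text
(no output)
```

View pics/topc.png

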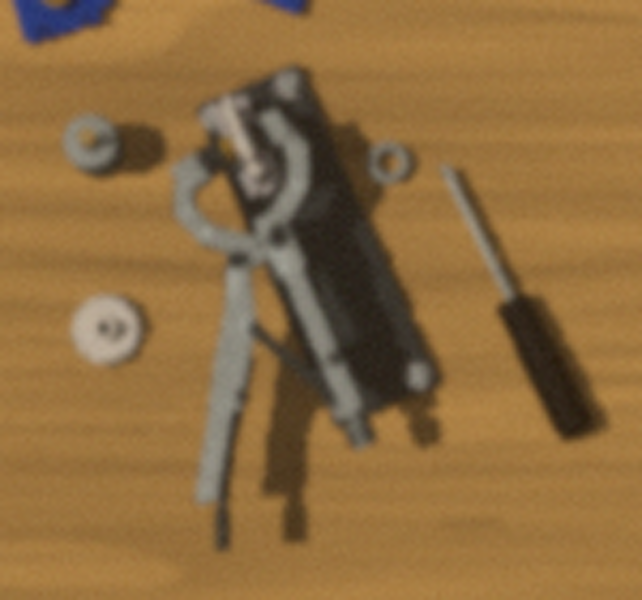

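View pics/scenec.png

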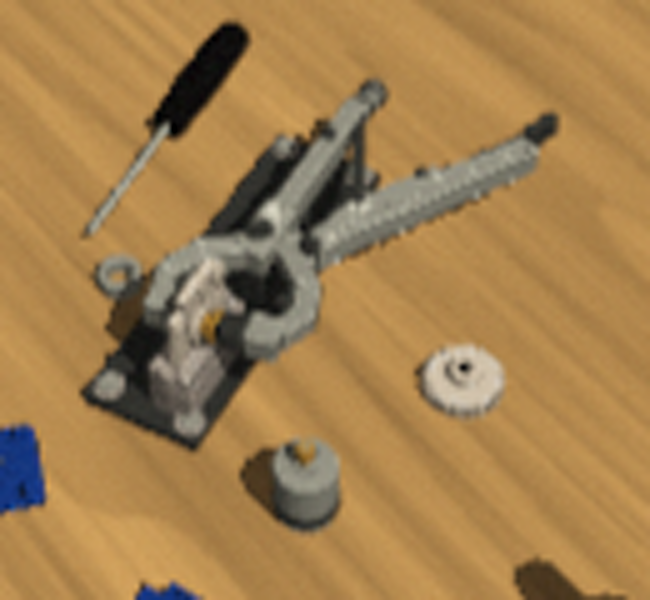

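Candidates: the white cover is in the nest at scene (241,227), with blue covers at scene (197,255) and (236,289), which are excluded. The swinging handle is the free bar at top (235,215), the bolted one runs to the knob at top (264,228), and the dark tab is at top (232,249).

```bash
cat > h.py <<'E'
import numpy as np, cv2
from plant import robot
from scipy.spatial.transform import Rotation as R
def ray(c,T,uv):
    K=np.array([[c["fx"],0,c["cx"]],[0,c["fy"],c["cy"]],[0,0,1]])
    p=cv2.undistortPoints(np.array([[uv]],float),K,c["dist"])[0,0]
    return T[:3,3],T[:3,:3]@np.array([p[0],p[1],1])
def onz(c,T,uv,z):
    o,d=ray(c,T,uv); return o+d*(z-o[2])/d[2]
def proj(c,T,P):
    K=np.array([[c["fx"],0,c["cx"]],[0,c["fy"],c["cy"]],[0,0,1]])
    Ti=np.linalg.inv(T); return cv2.projectPoints(np.atleast_2d(np.array(P,float)),cv2.Rodrigues(Ti[:3,:3])[0],Ti[:3,3],K,c["dist"])[0][:,0]
def wristT(c,s):
    T=np.eye(4);T[:3,:3]=R.from_rotvec(s["orientation"]).as_matrix();T[:3,3]=s["tool_pos"]; return T@c["mount"]
E
python3 - <<'E'
from h import *
c=robot.read_camera("top")
f=lambda x,y:(180+x/4.28-.4,125+y/4.286-.4)
for n,uv,z in [("pivot",(278,237),.072),("knobend",(362,445),.072),("hend",(207,500),.072),("tab",(222,530),.072),("hmid",(228,370),.072),("hpiv",(238,258),.072),
 ("bolt1",(290,80),.012),("bolt2",(420,375),.012),("bolt3",(215,112),.012),("gear",(107,330),.018),("motor",(92,143),.058),("collar",(390,162),.012),("drv",(500,290),.02),("drvend",(585,430),.02)]:
    print(n,onz(c,c["T"],f(*uv),z).round(3))
E
```

```text
pivot [0.652 0.063 0.072]
knobend [0.52  0.01  0.072]
hend [0.486 0.108 0.072]
tab [0.467 0.098 0.072]
hmid [0.568 0.095 0.072]
hpiv [0.639 0.089 0.072]
bolt1 [0.764 0.058 0.012]
bolt2 [ 0.567 -0.028  0.012]
bolt3 [0.742 0.108 0.012]
gear [0.596 0.178 0.018]
motor [0.715 0.184 0.058]
collar [ 0.709 -0.009  0.012]
drv [ 0.623 -0.081  0.02 ]
drvend [ 0.531 -0.136  0.02 ]
```

Emit:
drive_tool(
  increments=[
    [1, 0.7, 1.5, 0, 0, 0, 0.09],
    [1, 1.4, 3, 0, 0, 0, 0.18],
    [1, 2.1, 4.5, 0, 0, 0, 0.27],
    [1, 2.8, 6, 0, 0, 0, 0.36],
    [1, 3.5, 7.5, 0, 0, 0, 0.45],
    [1, 4.2, 9, 0, 0, 0, 0.54],
    [1, 4.9, 10.5, 0, 0, 0, 0.63],
    [1, 5.6, 12, 0, 0, 0, 0.72],
    [1, 6.2, 13.5, 0, 0, 0, 0.81],
    [1, 6.9, 15, 0, 0, 0, 0.9],
    [1, 7.6, 16.5, 0, 0, 0, 0.99],
    [1, 8.3, 18, 0, 0, 0, 1.08],
    [1, 9, 19.5, 0, 0, 0, 1.17],
    [1, 9.7, 21, 0, 0, 0, 1.26],
    [1, 10.4, 22.5, 0, 0, 0, 1.35],
    [1, 11, 24, 0, 0, 0, 1.44],
    [1, 11.7, 25.5, 0, 0, 0, 1.53],
    [1, 12.4, 27, 0, 0, 0, 1.6],
    [1, 13.1, 28.5, 0, 0, 0, 1.65],
    [1, 13.7, 29.7, 0, 0, 0, 1.69],
  ],
)

```text
t: 1.87
tool_pos: [0.5005, 0.1666, 0.2434]
orientation: [-1.75, -2.609, -0.001]
force: [0.8, -0.9, 0.5]
opening: 0.0006
```

Emit:
drive_tool(
  increments=[
    [1, 0, 0, -1, 0, 0, 0],
    [1, 0, 0, -2, 0, 0, 0],
    [1, 0, 0, -3, 0, 0, 0],
    [1, 0, 0, -3, 0, 0, 0],
    [1, 0, 0, -3, 0, 0, 0],
    [1, 0, 0, -3, 0, 0, 0],
  ],
)

```text
t: 2.37
tool_pos: [0.5007, 0.1636, 0.17]
orientation: [1.755, 2.605, 0.001]
force: [0.5, -0.5, 0.4]
opening: 0.0006
```

```bash
python3 - <<'E'
from h import *
import pickle
s=robot.read_state(); c=robot.read_camera("wrist")
print(s); pickle.dump((s,c),open("w1.pkl","wb"))
cv2.imwrite("pics/w1.png",cv2.resize(c["image"][...,::-1],(800,600),interpolation=cv2.INTER_CUBIC))
E
```

```text
{'t': 2.3667, 'q': array([ 2.18429718e-01, -2.20216898e-02,  1.78207770e+00,  4.04832432e-05,
        1.38032741e+00, -1.66391721e-01]), 'dq': array([-0.00246265, -0.01822757, -0.02127873,  0.00073689, -0.00273642,
       -0.0010145 ]), 'joint_torque': array([ 1.65158641e-01, -4.45161760e+01, -4.55875039e+01,  8.02506320e-02,
        7.43326801e-02, -1.61143180e-03]), 'tool_pos': array([0.50067396, 0.16359573, 0.17004154]), 'orientation': array([1.75521118e+00, 2.60457041e+00, 1.42023902e-03]), 'force': array([ 0.46140021, -0.51047975,  0.35890232]), 'wrist_torque': array([-0.09079061, -0.13038075,  0.05097981]), 'opening': 0.0006325444874219878}
```

View pics/w1.png

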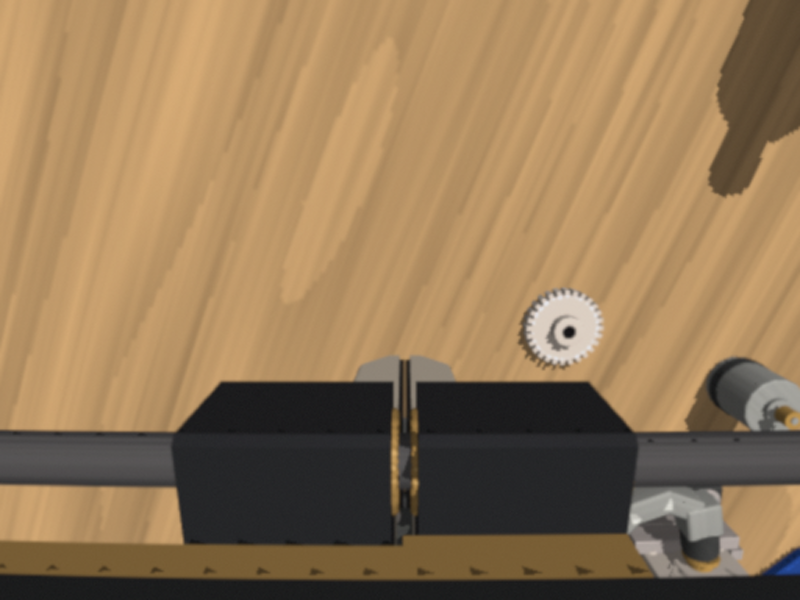

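Emit:
drive_tool(
  increments=[
    [1, 0.5, -1.5, 0.5, 0, 0, 0],
    [1, 1, -3, 1, 0, 0, 0],
    [1, 1.5, -4.5, 1, 0, 0, 0],
    [1, 2.1, -6, 1, 0, 0, 0],
    [1, 2.1, -6, 1, 0, 0, 0],
    [1, 2.1, -6, 1, 0, 0, 0],
    [1, 2.1, -6, 1, 0, 0, 0],
    [1, 2.1, -6, 1, 0, 0, 0],
  ],
)

```text
t: 3.08
tool_pos: [0.5527, 0.0146, 0.1945]
orientation: [1.754, 2.606, 0.001]
force: [0.8, 0.1, 1.1]
opening: 0.0004
```

```bash
python3 - <<'E'
from h import *
import pickle
s=robot.read_state(); c=robot.read_camera("wrist")
print(s["tool_pos"],s["dq"].round(3)); pickle.dump((s,c),open("w2.pkl","wb"))
cv2.imwrite("pics/w2.png",cv2.resize(c["image"][...,::-1],(800,600),interpolation=cv2.INTER_CUBIC))
E
```

```text
[0.55269683 0.01458504 0.19452359] [ 0.015  0.002  0.009 -0.002 -0.001 -0.002]
```

View pics/w2.png

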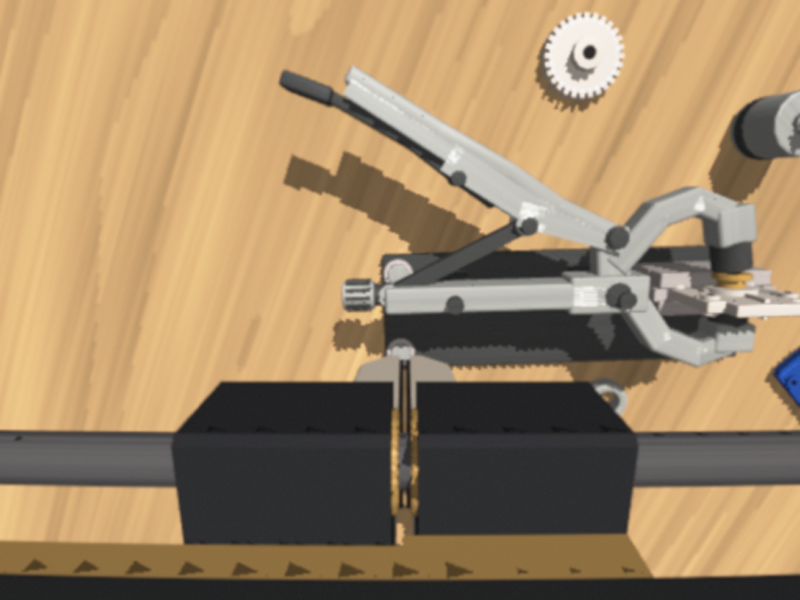

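The view shows the pivot bolt at (622,296), the knob end at (343,295), the handle end at (348,78), and the dark tab at (281–332, 72–102).

```bash
python3 - <<'E'
from h import *
import pickle
s,c=pickle.load(open("w2.pkl","rb")); T=wristT(c,s)
g=lambda u,v:((u+.5)*.64-.5,(v+.5)*.64-.5)
P={}
for n,uv,z in [("pivot",(622,296),.074),("knobend",(343,293),.068),("hpiv",(617,237),.074),("hendA",(350,67),.072),("hendB",(344,92),.072),("tab0",(283,79),.071),("tab1",(332,95),.071),("gripout",(440,125),.072),("gripin",(430,141),.072),("gear",(583,55),.018),("collar",(605,398),.012)]:
    P[n]=onz(c,T,g(*uv),z)
d=P["pivot"]-P["knobend"]; a=np.arctan2(d[1],d[0]); print("ang",np.degrees(a),np.hypot(d[0],d[1]))
ex=np.array([np.cos(a),np.sin(a)]); ey=np.array([-ex[1],ex[0]])
for n,p in P.items():
    r=p[:2]-P["pivot"][:2]; print(n,p.round(4),"pl",(r@ex).round(4),(r@ey).round(4))
r=s["tool_pos"][:2]-P["pivot"][:2];print(r@ex,r@ey)
M=R.from_rotvec(s["orientation"]).as_matrix(); print(np.degrees(np.arctan2(M[1],M[0])))
print("grip",P["pivot"][:2]+ex*-.105+ey*.092)
E
```

```text
ang 22.066911112888867 0.14458733195153933
pivot [0.6544 0.0654 0.074 ] pl 0.0 0.0
knobend [0.5204 0.0111 0.068 ] pl -0.1446 0.0
hpiv [0.6378 0.0914 0.074 ] pl -0.0056 0.0304
hendA [0.4853 0.115  0.072 ] pl -0.1382 0.1095
hendB [0.4866 0.1035 0.072 ] pl -0.1412 0.0984
tab0 [0.4575 0.0983 0.071 ] pl -0.1702 0.1045
tab1 [0.4816 0.1002 0.071 ] pl -0.1471 0.0972
gripout [0.5346 0.1069 0.072 ] pl -0.0955 0.0835
gripin [0.533  0.0983 0.072 ] pl -0.1002 0.0761
gear [0.596  0.1789 0.018 ] pl -0.0115 0.1272
collar [ 0.707 -0.004  0.012] pl 0.0226 -0.084
-0.113380839380655 -0.008855844582354978
[112.10317012  22.10317471  18.60313383]
grip [0.52257329 0.11120136]
```

Emit:
drive_tool(
  increments=[
    [1, -0.3, 1.2, 0, 0, 0, -0.1],
    [1, -0.6, 2.4, 0, 0, 0, -0.2],
    [1, -0.9, 3.6, 0, 0, 0, -0.3],
    [1, -0.96, 4.8, 0, 0, 0, -0.4],
    [1, -0.96, 4.8, 0, 0, 0, -0.49],
    [1, -0.96, 4.8, 0, 0, 0, -0.49],
    [1, -0.96, 4.8, -1, 0, 0, -0.49],
    [1, -0.96, 4.8, -2, 0, 0, -0.49],
    [1, -0.96, 4.8, -3, 0, 0, -0.49],
    [1, -0.96, 4.8, -4, 0, 0, -0.49],
    [1, -0.96, 4.8, -4.7, 0, 0, -0.49],
    [1, -0.96, 4.8, -5.06, 0, 0, -0.49],
    [1, -0.96, 4.8, -5.06, 0, 0, -0.49],
    [1, -0.96, 4.8, -5.06, 0, 0, -0.49],
  ],
)

```text
t: 4.3
tool_pos: [0.5286, 0.1336, 0.0675]
orientation: [-2.333, -2.104, 0.0]
force: [-0.9, -0.3, 0.3]
opening: 0.0007
```

```bash
cat >> h.py <<'E'
PV=np.array([.6544,.0654]);A=np.radians(22.07);EX=np.array([np.cos(A),np.sin(A)]);EY=np.array([-EX[1],EX[0]])
def st():
    s=robot.read_state(); r=s["tool_pos"][:2]-PV; f=s["force"]
    M=R.from_rotvec(s["orientation"]).as_matrix()
    print("t",s["t"],"pl mm",(1000*r@EX).round(1),(1000*r@EY).round(1),"z",s["tool_pos"][2].round(4),"F pl",(f[:2]@EX).round(1),(f[:2]@EY).round(1),f[2].round(1),"yaw pl",(np.degrees(np.arctan2(M[1,0],M[0,0])-A)).round(1)); return s
def shot(cam,name,box=None):
    c=robot.read_camera(cam); im=c["image"][...,::-1]
    if box: im=im[box[1]:box[3],box[0]:box[2]]
    k=min(800/im.shape[1],600/im.shape[0]); cv2.imwrite("pics/"+name,cv2.resize(im,None,fx=k,fy=k,interpolation=cv2.INTER_CUBIC)); return c
E
python3 -c "
from h import *
st(); shot('scene','s1.png',(200,150,360,270)); shot('top','t1.png',(180,125,330,265))"
```

```text
t 4.3 pl mm -91.0 110.4 z 0.0675 F pl -0.9 0.1 0.3 yaw pl 62.0
```

View pics/s1.png

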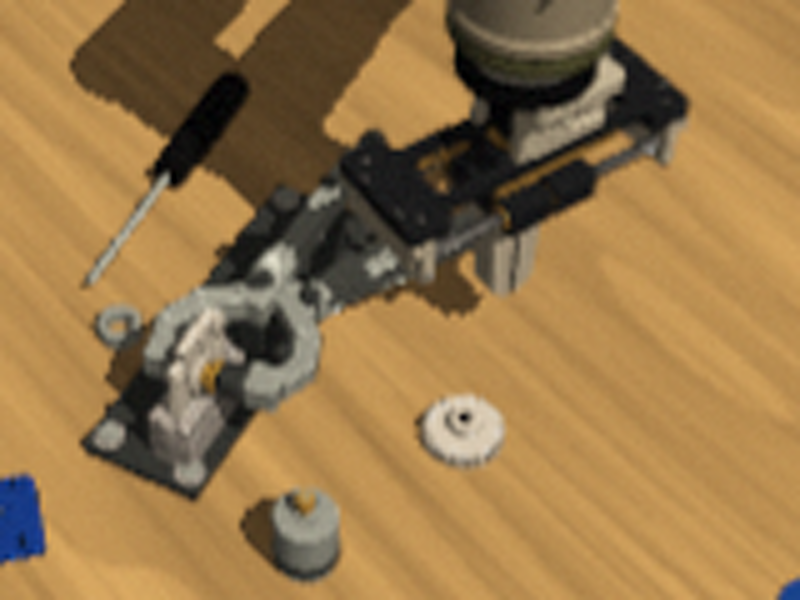

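View pics/t1.png

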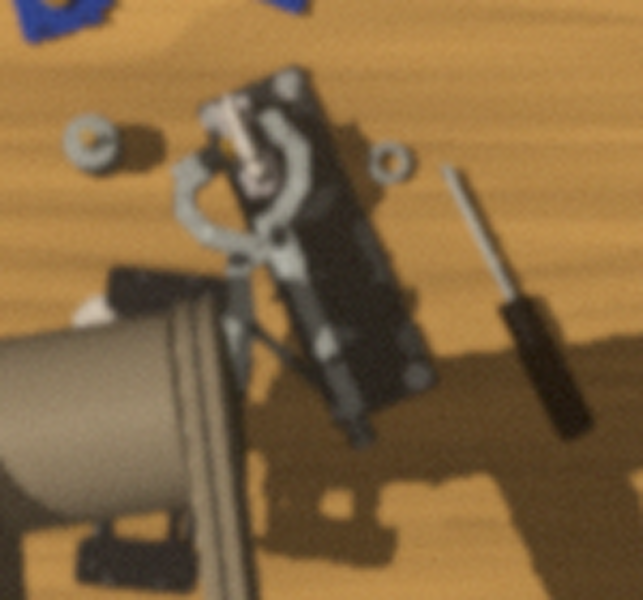

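Emit:
drive_tool(
  increments=[
    [1, 0, -0.06, 0, 0, 0, 0],
    [1, -0.01, -0.12, 0, 0, 0, 0],
    [1, -0.02, -0.18, 0, 0, 0, 0],
    [1, -0.02, -0.24, 0, 0, 0, 0],
    [1, -0.03, -0.3, 0, 0, 0, 0],
    [1, -0.04, -0.36, 0, 0, 0, 0],
    [1, -0.04, -0.4, 0, 0, 0, 0],
  ],
)

```text
t: 4.98
tool_pos: [0.5276, 0.1233, 0.0671]
orientation: [-2.335, -2.102, 0.0]
force: [0.3, 0.5, 0.0]
opening: 0.0003
```

Emit:
drive_tool(
  increments=[
    [1, 0, -0.03, 0, 0, 0, 0],
    [1, -0.01, -0.06, 0, 0, 0, 0],
    [1, -0.01, -0.09, 0, 0, 0, 0],
    [1, -0.01, -0.12, 0, 0, 0, 0],
    [1, -0.02, -0.15, 0, 0, 0, 0],
    [1, -0.02, -0.18, 0, 0, 0, 0],
    [1, -0.02, -0.21, 0, 0, 0, 0],
    [1, -0.02, -0.24, 0, 0, 0, 0],
  ],
)

```text
t: 5.65
tool_pos: [0.5271, 0.1178, 0.0671]
orientation: [-2.335, -2.102, -0.0]
force: [0.3, 2.0, -0.0]
opening: 0.0006
```

```bash
cat > plan.py <<'E'
from h import *
import sys
s=st(); h=np.array([-.004,.030]); H=PV+EX*h[0]+EY*h[1]
n=int(sys.argv[1]); step=float(sys.argv[2])
r=s["tool_pos"][:2]-H; rad=np.hypot(*r)
for k in range(1,n+1):
    a=k*step/rad; c,sn=np.cos(a),np.sin(a); q=np.array([[c,-sn],[sn,c]])@r-r
    print("[1, %.2f, %.2f, 0, 0, 0, %.3f],"%(q[0]/.025,q[1]/.025,a),end=" ")
print(rad)
E
python3 plan.py 12 .0009
```

```text
t 5.65 pl mm -98.3 96.3 z 0.0671 F pl 1.1 1.8 -0.0 yaw pl 61.9
[1, -0.01, -0.04, 0, 0, 0, 0.008], [1, -0.02, -0.07, 0, 0, 0, 0.016], [1, -0.02, -0.11, 0, 0, 0, 0.023], [1, -0.03, -0.14, 0, 0, 0, 0.031], [1, -0.04, -0.18, 0, 0, 0, 0.039], [1, -0.04, -0.21, 0, 0, 0, 0.047], [1, -0.05, -0.25, 0, 0, 0, 0.055], [1, -0.06, -0.28, 0, 0, 0, 0.062], [1, -0.06, -0.32, 0, 0, 0, 0.070], [1, -0.07, -0.35, 0, 0, 0, 0.078], [1, -0.07, -0.39, 0, 0, 0, 0.086], [1, -0.08, -0.42, 0, 0, 0, 0.094], 0.11526482825112466
```

Emit:
drive_tool(
  increments=[
    [1, -0.01, -0.04, 0, 0, 0, 0.008],
    [1, -0.02, -0.07, 0, 0, 0, 0.016],
    [1, -0.02, -0.11, 0, 0, 0, 0.023],
    [1, -0.03, -0.14, 0, 0, 0, 0.031],
    [1, -0.04, -0.18, 0, 0, 0, 0.039],
    [1, -0.04, -0.21, 0, 0, 0, 0.047],
    [1, -0.05, -0.25, 0, 0, 0, 0.055],
    [1, -0.06, -0.28, 0, 0, 0, 0.062],
    [1, -0.06, -0.32, 0, 0, 0, 0.07],
    [1, -0.07, -0.35, 0, 0, 0, 0.078],
    [1, -0.07, -0.39, 0, 0, 0, 0.086],
    [1, -0.08, -0.42, 0, 0, 0, 0.094],
  ],
)

```text
t: 6.65
tool_pos: [0.5261, 0.1092, 0.0675]
orientation: [-2.232, -2.209, -0.007]
force: [7.1, 15.0, -4.9]
opening: 0.0004
```

```bash
python3 plan.py 12 .0009
```

```text
t 6.65 pl mm -102.5 88.8 z 0.0675 F pl 12.2 11.2 -4.9 yaw pl 67.3
[1, -0.01, -0.04, 0, 0, 0, 0.008], [1, -0.01, -0.07, 0, 0, 0, 0.016], [1, -0.02, -0.11, 0, 0, 0, 0.024], [1, -0.02, -0.14, 0, 0, 0, 0.031], [1, -0.02, -0.18, 0, 0, 0, 0.039], [1, -0.03, -0.21, 0, 0, 0, 0.047], [1, -0.03, -0.25, 0, 0, 0, 0.055], [1, -0.03, -0.29, 0, 0, 0, 0.063], [1, -0.04, -0.32, 0, 0, 0, 0.071], [1, -0.04, -0.36, 0, 0, 0, 0.078], [1, -0.04, -0.39, 0, 0, 0, 0.086], [1, -0.05, -0.43, 0, 0, 0, 0.094], 0.11465757622139376
```

Emit:
drive_tool(
  increments=[
    [1, 0, -0.04, 0, 0, 0, 0.008],
    [1, 0, -0.07, 0, 0, 0, 0.016],
    [1, 0, -0.11, 0, 0, 0, 0.024],
    [1, 0, -0.14, 0, 0, 0, 0.031],
    [1, 0, -0.18, 0, 0, 0, 0.039],
    [1, 0, -0.21, 0, 0, 0, 0.047],
    [1, 0, -0.25, 0, 0, 0, 0.055],
    [1, 0, -0.29, 0, 0, 0, 0.063],
    [1, 0, -0.32, 0, 0, 0, 0.071],
    [1, 0, -0.36, 0, 0, 0, 0.078],
    [1, 0, -0.39, 0, 0, 0, 0.086],
    [1, 0, -0.43, 0, 0, 0, 0.094],
  ],
)

```text
t: 7.65
tool_pos: [0.5262, 0.0979, 0.0676]
orientation: [2.126, 2.313, 0.006]
force: [6.3, 10.3, -2.7]
opening: 0.0006
```

```bash
python3 plan.py 10 .0009
```

```text
t 7.65 pl mm -106.6 78.3 z 0.0676 F pl 9.7 7.2 -2.7 yaw pl 72.7
[1, -0.00, -0.04, 0, 0, 0, 0.008], [1, -0.00, -0.07, 0, 0, 0, 0.016], [1, -0.00, -0.11, 0, 0, 0, 0.024], [1, -0.01, -0.14, 0, 0, 0, 0.032], [1, -0.01, -0.18, 0, 0, 0, 0.040], [1, -0.01, -0.22, 0, 0, 0, 0.048], [1, -0.01, -0.25, 0, 0, 0, 0.056], [1, -0.01, -0.29, 0, 0, 0, 0.063], [1, -0.01, -0.32, 0, 0, 0, 0.071], [1, -0.01, -0.36, 0, 0, 0, 0.079], 0.11340752413250199
```

Emit:
drive_tool(
  increments=[
    [1, 0, -0.04, 0, 0, 0, 0.008],
    [1, 0.01, -0.07, 0, 0, 0, 0.016],
    [1, 0.01, -0.11, 0, 0, 0, 0.024],
    [1, 0.02, -0.14, 0, 0, 0, 0.032],
    [1, 0.02, -0.18, 0, 0, 0, 0.04],
    [1, 0.03, -0.22, 0, 0, 0, 0.048],
    [1, 0.03, -0.25, 0, 0, 0, 0.056],
    [1, 0.04, -0.29, 0, 0, 0, 0.063],
    [1, 0.04, -0.32, 0, 0, 0, 0.071],
    [1, 0.05, -0.36, 0, 0, 0, 0.079],
  ],
)

```text
t: 8.48
tool_pos: [0.5266, 0.0885, 0.0674]
orientation: [-2.033, -2.394, -0.003]
force: [1.3, 8.4, -0.3]
opening: 0.0006
```

```bash
python3 plan.py 10 .0009
```

```text
t 8.4833 pl mm -109.7 69.4 z 0.0674 F pl 4.4 7.3 -0.3 yaw pl 77.3
[1, 0.00, -0.04, 0, 0, 0, 0.008], [1, 0.00, -0.07, 0, 0, 0, 0.016], [1, 0.00, -0.11, 0, 0, 0, 0.024], [1, 0.01, -0.14, 0, 0, 0, 0.032], [1, 0.01, -0.18, 0, 0, 0, 0.040], [1, 0.01, -0.22, 0, 0, 0, 0.048], [1, 0.01, -0.25, 0, 0, 0, 0.056], [1, 0.02, -0.29, 0, 0, 0, 0.064], [1, 0.02, -0.32, 0, 0, 0, 0.072], [1, 0.02, -0.36, 0, 0, 0, 0.080], 0.11283817371152526
```

Emit:
drive_tool(
  increments=[
    [1, 0, -0.04, 0, 0, 0, 0.008],
    [1, 0.01, -0.07, 0, 0, 0, 0.016],
    [1, 0.01, -0.11, 0, 0, 0, 0.024],
    [1, 0.02, -0.14, 0, 0, 0, 0.032],
    [1, 0.02, -0.18, 0, 0, 0, 0.04],
    [1, 0.03, -0.22, 0, 0, 0, 0.048],
    [1, 0.03, -0.25, 0, 0, 0, 0.056],
    [1, 0.03, -0.29, 0, 0, 0, 0.064],
    [1, 0.04, -0.32, 0, 0, 0, 0.072],
  ],
)

```text
t: 9.23
tool_pos: [0.5273, 0.0791, 0.0672]
orientation: [1.946, 2.466, -0.001]
force: [-0.4, 1.5, 2.3]
opening: 0.0006
```

```bash
python3 plan.py 6 .0008
```

```text
t 9.2333 pl mm -112.6 60.4 z 0.0672 F pl 0.2 1.5 2.3 yaw pl 81.4
[1, 0.00, -0.03, 0, 0, 0, 0.007], [1, 0.01, -0.06, 0, 0, 0, 0.014], [1, 0.01, -0.10, 0, 0, 0, 0.021], [1, 0.02, -0.13, 0, 0, 0, 0.028], [1, 0.02, -0.16, 0, 0, 0, 0.035], [1, 0.03, -0.19, 0, 0, 0, 0.043], 0.11282178429979939
```

```bash
python3 -c "
from h import *
st(); shot('scene','s2.png',(200,150,360,270)); shot('top','t2.png',(180,125,330,265)); shot('wrist','w3.png');st()"
```

```text
t 9.2333 pl mm -112.6 60.4 z 0.0672 F pl 0.2 1.5 2.3 yaw pl 81.4
t 9.3833 pl mm -112.8 60.4 z 0.067 F pl 1.9 1.7 1.6 yaw pl 81.3
```

View pics/s2.png

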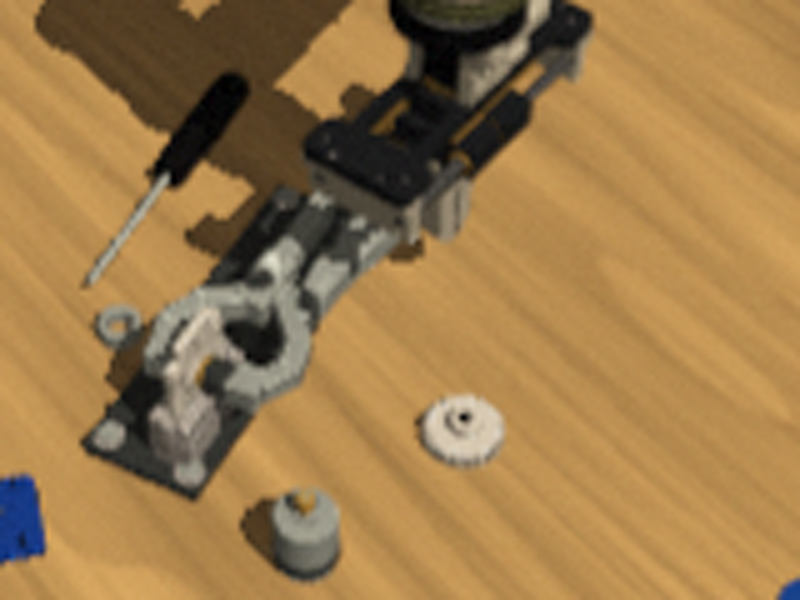

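View pics/t2.png

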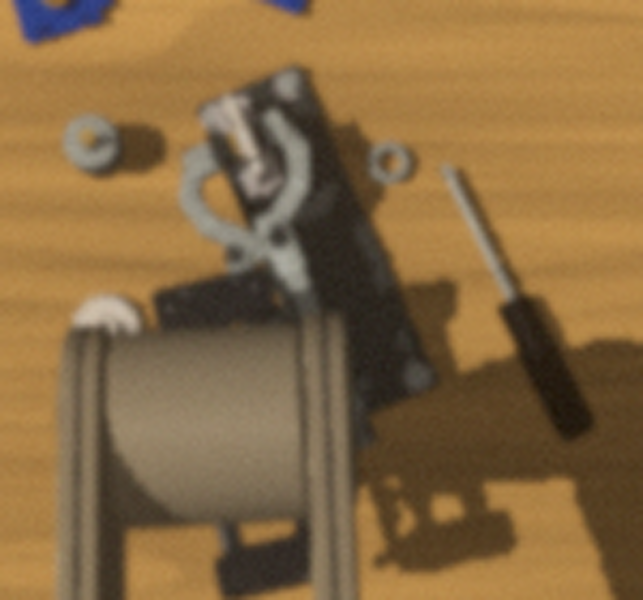

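Emit:
drive_tool(
  increments=[
    [1, 0, -0.03, 0, 0, 0, 0.007],
    [1, 0.01, -0.06, 0, 0, 0, 0.014],
    [1, 0.01, -0.06, 0, 0, 0, 0.014],
  ],
)

```text
t: 9.63
tool_pos: [0.5274, 0.0774, 0.0669]
orientation: [-1.929, -2.479, 0.001]
force: [-0.3, 0.2, 0.4]
opening: 0.0005
```

Emit:
drive_tool(
  increments=[
    [1, 0, -0.03, 0, 0, 0, 0.007],
    [1, 0.01, -0.06, 0, 0, 0, 0.014],
    [1, 0.01, -0.06, 0, 0, 0, 0.014],
  ],
)

```text
t: 9.88
tool_pos: [0.5278, 0.076, 0.067]
orientation: [-1.912, -2.493, 0.001]
force: [0.4, -0.7, 0.4]
opening: 0.0006
```

Emit:
drive_tool(
  increments=[
    [1, 0, -0.03, 0, 0, 0, 0.007],
    [1, 0.01, -0.06, 0, 0, 0, 0.014],
    [1, 0.01, -0.06, 0, 0, 0, 0.014],
  ],
)

```text
t: 10.13
tool_pos: [0.5282, 0.0747, 0.0671]
orientation: [1.894, 2.506, -0.0]
force: [0.4, 0.6, -0.3]
opening: 0.0001
```

Emit:
drive_tool(
  increments=[
    [1, -0.2, 0.5, 0, 0, 0, 0],
    [1, -0.4, 1, 0, 0, 0, 0],
    [1, -0.6, 1.5, 0.5, 0, 0, 0],
    [1, -0.6, 1.5, 1.8, 0, 0, 0.05],
    [1, -0.6, 1.5, 3.2, 0, 0, 0.09],
    [1, -0.2, 1, 4.5, 0, 0, 0.09],
    [1, 0.3, 0, 5.1, 0, 0, 0.09],
    [1, 0.7, -1.2, 5.1, 0, 0, 0.09],
    [1, 1, -2.4, 5.1, 0, 0, 0.09],
    [1, 1, -2.4, 5.1, 0, 0, 0.09],
    [1, 1, -2.4, 5.1, 0, 0, 0.09],
    [1, 1, -2.4, 5.1, 0, 0, 0.09],
    [1, 1, -2.4, 5.1, 0, 0, 0.09],
  ],
)

```text
t: 11.22
tool_pos: [0.5527, 0.0164, 0.1947]
orientation: [-1.778, -2.589, -0.0]
force: [-0.6, 0.1, 0.0]
opening: 0.0006
```

```bash
python3 -c "
from h import *
import pickle
s=st(); c=shot('wrist','w4.png'); pickle.dump((s,c),open('w4.pkl','wb'))"
```

```text
t 11.2167 pl mm -112.7 -7.1 z 0.1947 F pl -0.5 0.3 0.0 yaw pl 89.0
```

View pics/w4.png

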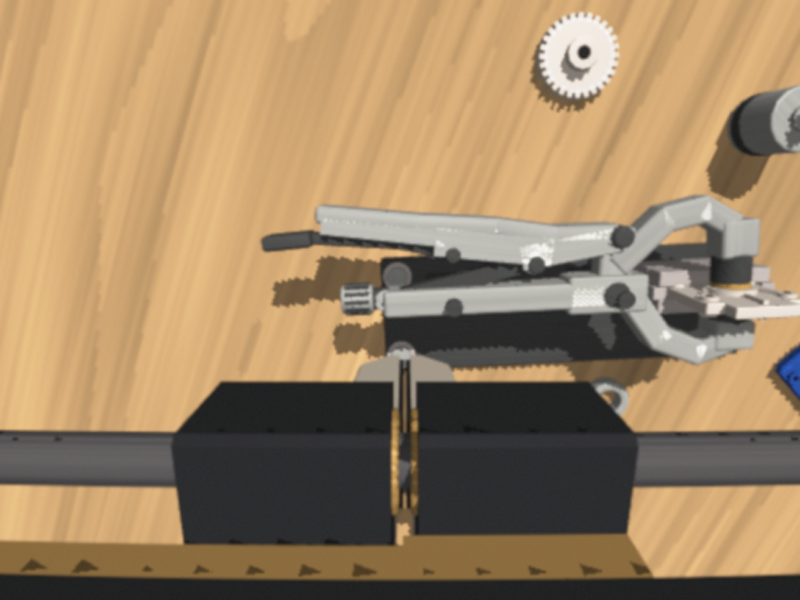

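It snapped over centre and stays closed. The tab is at (262–315, 233–250), rearward of the knob end at (341,297).

```bash
python3 - <<'E'
from h import *
import pickle
s,c=pickle.load(open("w4.pkl","rb")); T=wristT(c,s)
g=lambda u,v:((u+.5)*.64-.5,(v+.5)*.64-.5)
for n,uv,z in [("pivot",(622,296),.074),("tabrear_out",(262,236),.071),("tabrear_in",(264,250),.071),("tabfront_out",(312,232),.071),("tabfront_in",(314,244),.071),("hend",(318,213),.072),("hend in",(318,236),.072),("knobend",(341,293),.068),("knobtop",(341,285),.068)]:
    p=onz(c,T,g(*uv),z); r=p[:2]-PV; print(n,p.round(4),"pl",(1000*r@EX).round(1),(1000*r@EY).round(1))
E
```

```text
pivot [0.6552 0.0654 0.074 ] pl 0.7 -0.3
tabrear_out [0.472  0.0273 0.071 ] pl -183.4 33.2
tabrear_in [0.4751 0.0208 0.071 ] pl -182.9 26.1
tabfront_out [0.4951 0.0383 0.071 ] pl -157.8 34.7
tabfront_in [0.498  0.0329 0.071 ] pl -157.2 28.6
hend [0.495  0.0484 0.072 ] pl -154.1 44.2
hend in [0.4987 0.0376 0.072 ] pl -154.7 32.8
knobend [0.5192 0.0131 0.068 ] pl -145.0 2.3
knobtop [0.5177 0.0171 0.068 ] pl -144.8 6.6
```

Emit:
drive_tool(
  increments=[
    [1, -1, -0.1, 0, 0, 0, 0.01],
    [1, -2, -0.2, 0, 0, 0, 0.02],
    [1, -2.6, -0.3, 0, 0, 0, 0.02],
    [1, -2.6, -0.3, 0, 0, 0, 0.02],
    [1, -2.6, -0.3, 0, 0, 0, 0.02],
    [1, -2.6, -0.3, -1, 0, 0, 0.02],
    [1, -2.6, -0.3, -2, 0, 0, 0.02],
    [1, -2.6, -0.3, -2.6, 0, 0, 0.02],
    [1, -2.6, -0.3, -3.2, 0, 0, 0.02],
    [1, -2.6, -0.3, -3.8, 0, 0, 0.02],
    [1, -2.6, -0.3, -4.4, 0, 0, 0.02],
    [1, -2.6, -0.3, -5, 0, 0, 0.02],
    [1, -2.6, -0.3, -5.1, 0, 0, 0.02],
    [1, -2.6, -0.3, -5.1, 0, 0, 0.02],
  ],
)

```text
t: 12.43
tool_pos: [0.4878, 0.0078, 0.0661]
orientation: [-1.752, -2.605, 0.002]
force: [0.3, -0.7, 0.8]
opening: 0.0007
```

```bash
python3 -c "
from h import *
st(); shot('scene','s3.png',(200,130,360,250)); shot('wrist','w5.png')"
```

```text
t 12.4333 pl mm -176.1 9.2 z 0.0661 F pl -0.0 -0.8 0.8 yaw pl 90.1
```

View pics/w5.png

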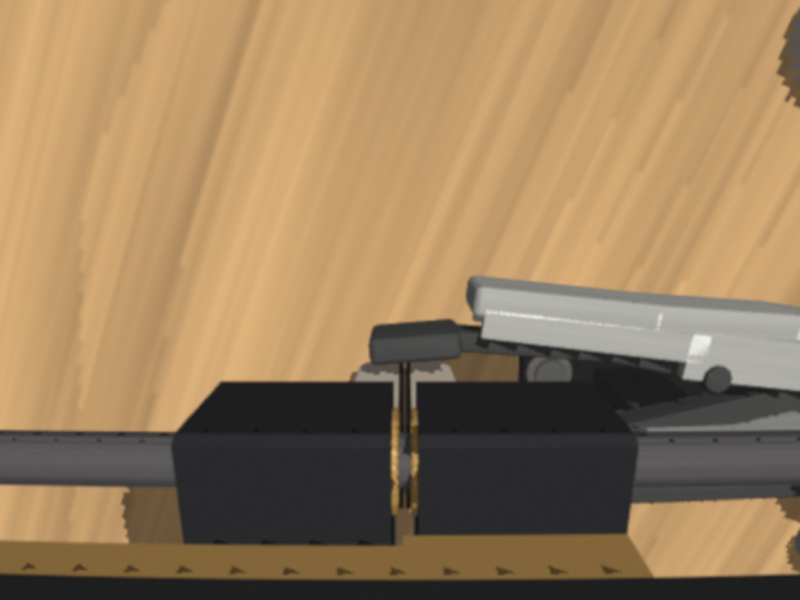

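View pics/s3.png

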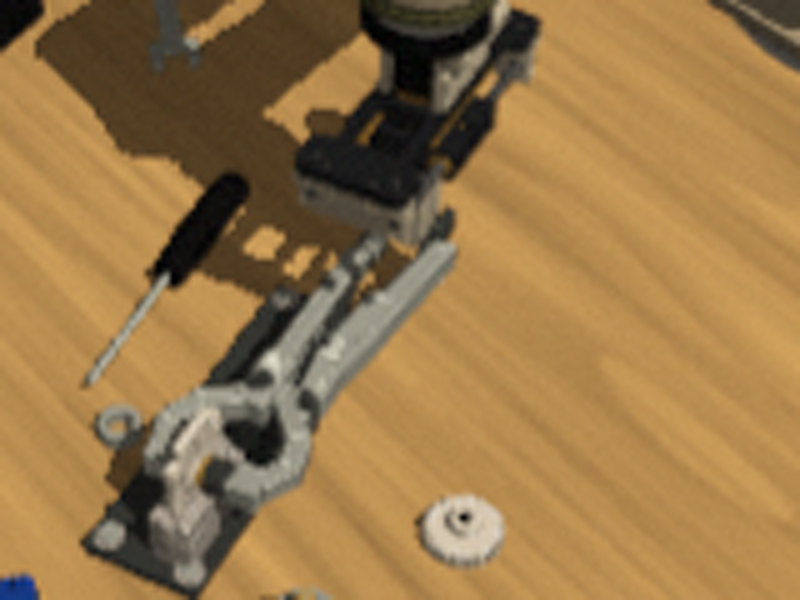

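The fingers are down inside the tab, with the tab at (370–460, 325–362) in front of them and clear of the knob. Next I pull outwards.

Emit:
drive_tool(
  increments=[
    [1, -0.02, 0.04, 0, 0, 0, 0],
    [1, -0.03, 0.08, 0, 0, 0, 0],
    [1, -0.05, 0.12, 0, 0, 0, 0],
    [1, -0.06, 0.16, 0, 0, 0, 0],
    [1, -0.08, 0.2, 0, 0, 0, 0],
    [1, -0.1, 0.24, 0, 0, 0, 0],
    [1, -0.11, 0.28, 0, 0, 0, 0],
    [1, -0.13, 0.32, 0, 0, 0, 0],
    [1, -0.15, 0.36, 0, 0, 0, 0],
    [1, -0.16, 0.4, 0, 0, 0, 0],
    [1, -0.18, 0.44, 0, 0, 0, 0],
    [1, -0.19, 0.48, 0, 0, 0, 0],
  ],
)

```text
t: 13.53
tool_pos: [0.4835, 0.0192, 0.0672]
orientation: [1.754, 2.606, -0.0]
force: [1.6, -1.3, -0.7]
opening: 0.0005
```

Emit:
drive_tool(
  increments=[
    [1, -0.02, 0.04, 0, 0, 0, 0],
    [1, -0.03, 0.08, 0, 0, 0, 0],
    [1, -0.05, 0.12, 0, 0, 0, 0],
    [1, -0.06, 0.16, 0, 0, 0, 0],
  ],
)

```text
t: 13.87
tool_pos: [0.4819, 0.0234, 0.0672]
orientation: [1.754, 2.606, 0.0]
force: [-0.1, -1.1, -0.2]
opening: 0.0008
```

Emit:
drive_tool(
  increments=[
    [1, -0.02, 0.04, 0, 0, 0, 0],
    [1, -0.03, 0.08, 0, 0, 0, 0],
    [1, -0.05, 0.12, 0, 0, 0, 0],
    [1, -0.06, 0.16, 0, 0, 0, 0],
  ],
)

```text
t: 14.2
tool_pos: [0.4801, 0.0275, 0.067]
orientation: [-1.754, -2.606, 0.0]
force: [0.3, -0.8, -0.2]
opening: 0.0004
```

```bash
python3 -c "
from h import *
st(); shot('scene','s4.png',(200,130,360,250)); shot('wrist','w6.png')"
```

```text
t 14.2 pl mm -175.8 30.4 z 0.067 F pl -0.0 -0.8 -0.2 yaw pl 90.0
```

View pics/w6.png

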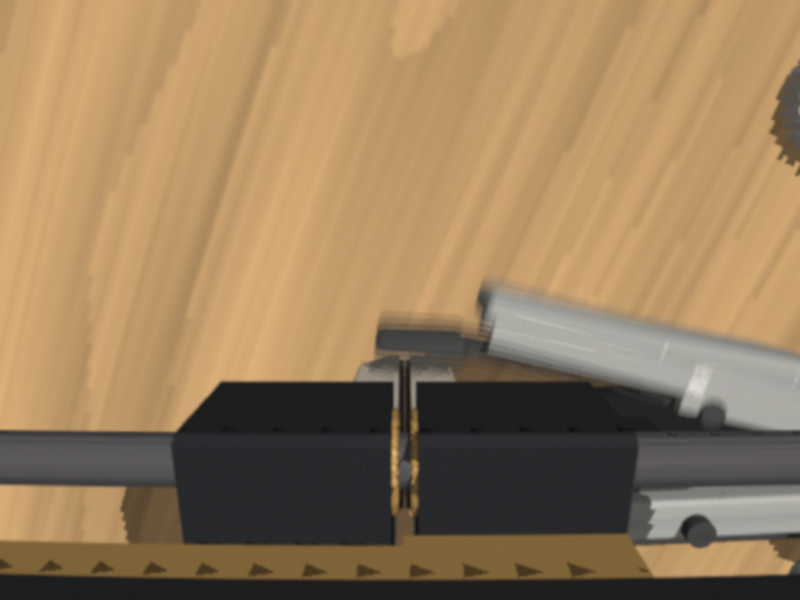

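View pics/s4.png

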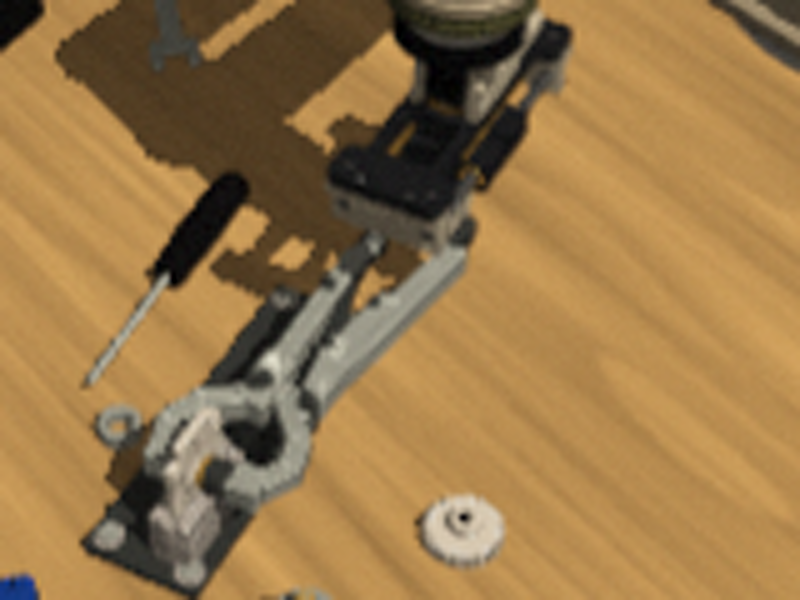

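The handle is blurred, so it is springing open as I look. I'll hold still briefly, then lift away.

Emit:
drive_tool(
  increments=[
    [1, 0, 0, 0, 0, 0, 0],
    [1, 0, 0, 0, 0, 0, 0],
    [1, 0, 0, 0, 0, 0, 0],
    [1, 0, 0, 0, 0, 0, 0],
    [1, 0, 0, 0, 0, 0, 0],
  ],
)

```text
t: 14.72
tool_pos: [0.4804, 0.0273, 0.0671]
orientation: [-1.754, -2.606, 0.0]
force: [-0.6, -0.4, -0.3]
opening: 0.0008
```

```bash
python3 -c "
from h import *
st(); shot('wrist','w7.png')"
```

```text
t 14.7167 pl mm -175.6 30.1 z 0.0671 F pl -0.7 -0.2 -0.3 yaw pl 90.0
```

View pics/w7.png

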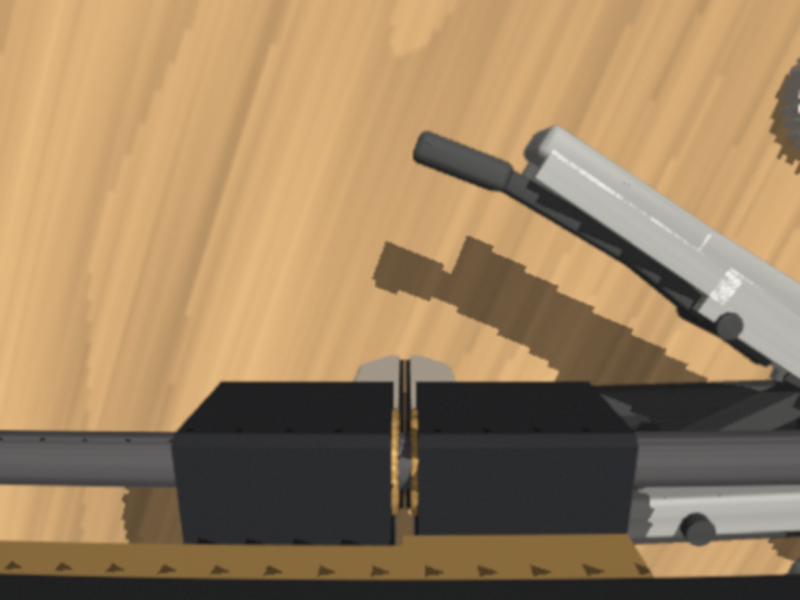

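The handle stands wide open with the tab at (415–505, 130–190), well away from the fingers. I'll lift off and check the cover.

Emit:
drive_tool(
  increments=[
    [1, 0, 0, 1, 0, 0, 0],
    [1, 0, 0, 2.2, 0, 0, 0],
    [1, 0, 0, 3.6, 0, 0, 0],
    [1, 0, 0, 5.1, 0, 0, 0],
    [1, 0.8, -0.1, 5.1, 0, 0, 0],
    [1, 1.8, -0.3, 5.1, 0, 0, 0],
    [1, 2.9, -0.5, 5.1, 0, 0, 0],
    [1, 2.9, -0.5, 5.1, 0, 0, 0],
    [1, 2.9, -0.5, 5.1, 0, 0, 0],
    [1, 2.9, -0.5, 5.1, 0, 0, 0],
    [1, 2.9, -0.5, 5.1, 0, 0, 0],
    [1, 2.9, -0.5, 5.1, 0, 0, 0],
    [1, 2.9, -0.5, 5.1, 0, 0, 0],
  ],
)

```text
t: 15.85
tool_pos: [0.5524, 0.015, 0.195]
orientation: [1.754, 2.606, 0.0]
force: [0.1, 0.3, -0.5]
opening: 0.0007
```

```bash
python3 -c "
from h import *
st(); shot('wrist','w8.png')
import numpy as np
c=shot('scene','s5.png',(200,150,360,270))
a=cv2.imread('pics/w2.png')[170:380,560:800];b=cv2.imread('pics/w8.png')[170:380,560:800]
cv2.imwrite('pics/cmp.png',cv2.resize(np.hstack([a,b]),(800,350),interpolation=cv2.INTER_CUBIC))"
```

```text
t 15.85 pl mm -113.4 -8.4 z 0.195 F pl 0.2 0.2 -0.5 yaw pl 90.1
```

View pics/w8.png

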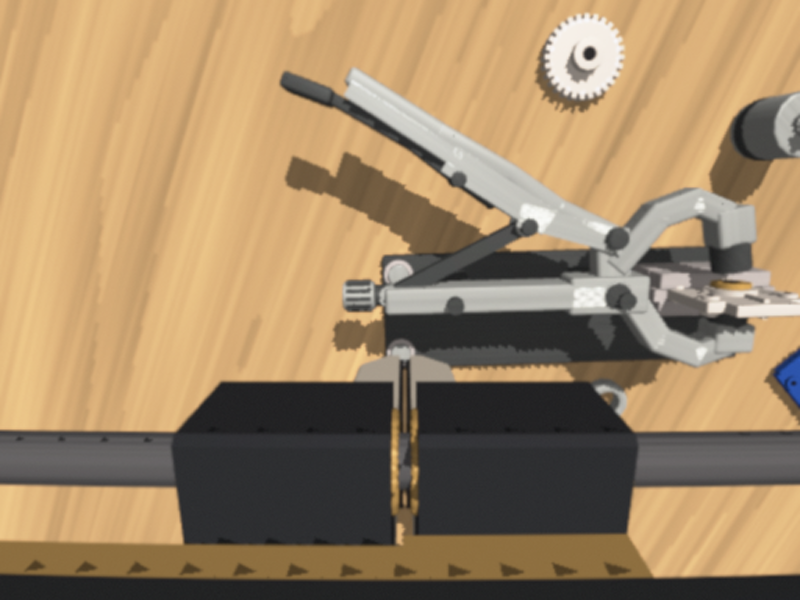

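View pics/cmp.png

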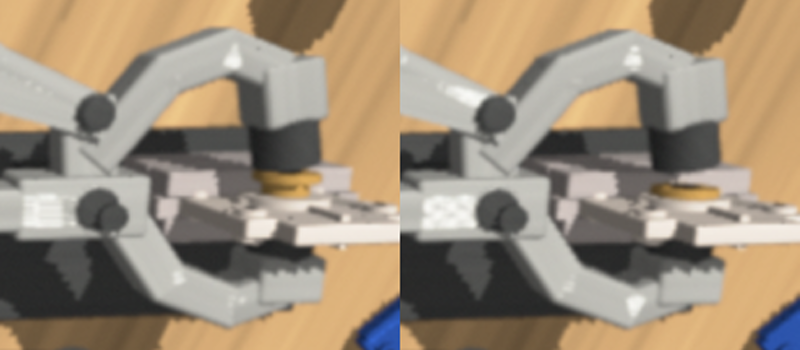

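View pics/s5.png

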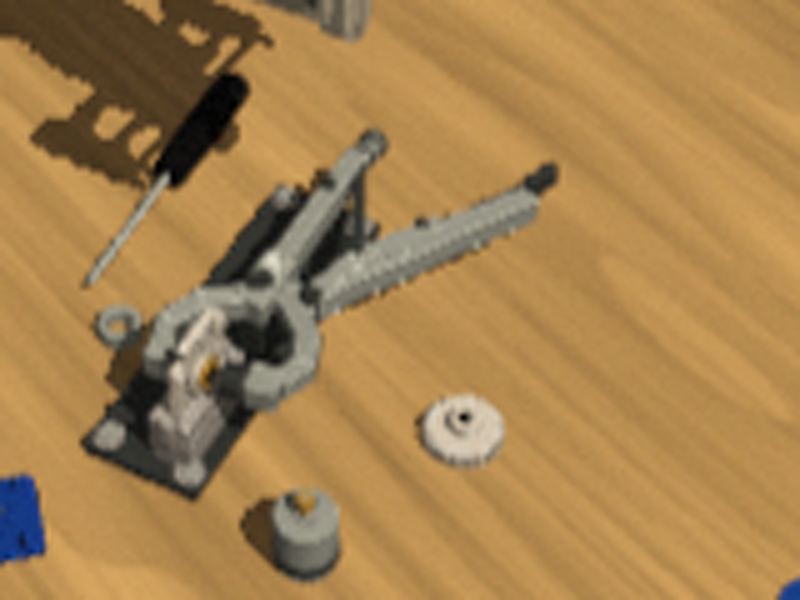

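The bush flange now sits on the boss, with the pad standing clear of it. The jaws and handle are back where they began, and the cover stands upright.

```bash
python3 -c "
from h import *
st(); print(robot.close_job())"
```

```text
t 15.95 pl mm -113.3 -8.5 z 0.195 F pl 0.5 -0.9 0.0 yaw pl 90.1
the job is handed in; nothing more can be done
None
```

The bush is pressed into the white cover, the pliers are open again, and I handed the job in at about 16 s; no verdict is reported.

**Pressing:** I squeezed the handle from outside with closed fingers at about 11 mm/s. The force peaked at about 17 N in the readings, then eased to almost nothing, and the pliers snapped shut and stayed shut when I took the hand away.

**Release:** I pulled the tab outwards from its inner side and the handle sprang fully open. The hand was clear of everything when I lifted off.

**Last checks, from the camera images:**
- The bush flange is on the boss, with the pad standing clear of it.
- The cover is upright in its nest, and the handle and jaws are back where they began.
- The gear, motor, collar and screwdriver look unmoved. I did not check the wrench, trays or bottle again.

**What disagreed or could not be confirmed:**
- The open grip measured about 6–8 mm nearer the bolted handle than described (y about 84–86 mm instead of 92 mm).
- By that measurement, the snap came about 38–42 mm after first contact, short of the stated 45–75 mm.
- While pulling the tab I never saw more than about 2 N, because I only read the force at the end of each move. I did not record the force at the moment it let go.
- The bush depth, the link and lever angles and the clamp force cannot be read directly. They are judged only from the images and from how the pliers behaved.

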